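# Pack the kit into the fitted tray of the tool chest

## Task

Pack the four loose things of the kit - oil bottle, jar of nails, tape measure and green carton - into the tray on top of the blue tool chest. Each belongs in the foam cut-out that has its own shape and size, standing upright as it stands now, fully down on the floor of the cut-out; let go of them all.

Things in the scene. Friction and masses are not known exactly. Their poses are not given: they have to be found in the camera images.
- oil_mid (a point): Squeeze bottle of oil, green with a black nozzle cap, standing, 130 mm high; body 49 mm across up to 107 mm, cap 26 mm across above. This point is its middle, 65 mm above its foot. Loose, under 0.3 kg.
- nails_mid (a point): Glass jar of nails with a blue lid, standing, 61 mm across, 75 mm high (lid from 65 mm up, 57 mm across). This point is its middle, 37.5 mm above its foot. Loose, under 0.3 kg.
- tape_mid (a point): Tape measure in a yellow case, standing on its narrow edge, 82 mm long (y; the hook is at -y), 35 mm thick (x), 75 mm high. This point is its middle, 37.5 mm above its foot. Loose, about 0.25 kg.
- plugs_mid (a point): Green carton of wall plugs, standing, 90 mm long (x), 45 mm wide (y), 70 mm high. This point is its middle, 35 mm above its foot. Loose, under 0.3 kg.
- bay_oil: Foam inlay, 110 mm (x) by 94 mm (y), 16 mm high, lying in the chest's tray: light floor 4 mm thick, dark upper layer with a cut-out 12 mm deep down to that floor. Origin: middle of its underside, z up. Cut-out: the smaller round hole, 63 mm across, in the middle; for the oil bottle.
- bay_nails: Foam inlay, 110 mm (x) by 94 mm (y), 16 mm high, lying in the chest's tray: light floor 4 mm thick, dark upper layer with a cut-out 12 mm deep down to that floor. Origin: middle of its underside, z up. Cut-out: the larger round hole, 75 mm across, in the middle; for the jar of nails.
- bay_tape: Foam inlay, 110 mm (x) by 94 mm (y), 16 mm high, lying in the chest's tray: light floor 4 mm thick, dark upper layer with a cut-out 12 mm deep down to that floor. Origin: middle of its underside, z up. Cut-out: the smaller rectangle, 96 mm along x by 49 mm along y, in the middle; for the tape measure, either way round.
- bay_plugs: Foam inlay, 110 mm (x) by 94 mm (y), 16 mm high, lying in the chest's tray: light floor 4 mm thick, dark upper layer with a cut-out 12 mm deep down to that floor. Origin: middle of its underside, z up. Cut-out: the larger rectangle, 103 mm along x by 59 mm along y, in the middle; for the green carton, either way round.
- chest: Low blue steel tool chest, fixed on the bench, 350 mm (x = -232 to 118) by 202 mm (y). Its open top tray has its floor at 64 mm and its rim at 85 mm above the underside. Four inlays lie in it at x = -56 or 56, y = -47 or 47 mm, in an order that changes; at its -x end a fixed torch lies in a long inlay, rising to 108 mm. Origin on its underside, z up.

How it is judged:
By the outcome, as a careful person would: the job done as asked, in the order asked, and still so for the second after the job is handed in, with the robot touching nothing.
It also fails if it takes over 99 s, if anything falls off the work surface, if the arm or the gripper's body presses on something with over 40 N, if the wrist force passes 120 N, or if a joint passes its speed limit or range.

## Robot

A 6-joint arm with a two-finger parallel gripper is mounted at the origin on the work surface; the furniture and walls round the work are solid. World frame = base frame: x ahead of the robot, y to its left, z up, the work surface at z = 0. Lengths are in m, angles in rad, forces in N, time in s.
With the tool pointing down it reaches from about 0.3 to 0.775 m from the base axis. Payload 14.6 kg.
Tool frame: the origin (TCP) lies at the centre of the arm's flange, where the gripper is bolted on; the fingertips stand 199 mm ahead of it and the grasp point (between the pads) lies ctrl.tcp_to_grasp ahead of it (ctrl.tcp_to_grasp is the distance from the TCP to the grasp point, in m); z points along the fingers, y is the line along which they close (so a half turn about z gives the same grasp; the last joint's range is limited). The gripper opens to 94 mm and grips with 3 to 60 N. Pads are 16 mm wide; open, the fingers measure 119 mm over their backs; the gripper's body (75 mm by 177 mm) begins 78 mm behind the grasp point.
Start: joints at [1.194, 0.3, 1.521, -0, 1.321, -0.067], TCP at [0.168, 0.524, 0.405] pointing down, gripper open.
Joint ranges: [-3.03, 3.03], [-0.79, 2.21], [0.23, 2.52], [-1.04, 4.18], [0, 3.07], [-2.55, 2.55]. Speed limits (rad/s): [2.22, 2.22, 2.57, 3.14, 3.14, 3.14].

## Interface

Orientations are given as [roll, pitch, yaw] about the fixed x, y, z axes, in that order (R = Rz(yaw) Ry(pitch) Rx(roll)).
In Python, from station import ctrl gives the robot as it stands. The module is installed in compiled form; this text tells all that it offers.
- The arm moves only by the shell command python3 -m jog 'ROWS' [OPENING] [FORCE]. ROWS is JSON, a list of rows, each a list of 6 numbers: the shift along the tool's x, y, z in cm, then the turn, a rotation vector about the tool's x, y, z in rad. In form: [[tx, ty, tz, ax, ay, az], ...]. A call has 1 to 8 rows; each row is the pose to reach, as a shift and turn from the pose commanded when the call began, along the tool's axes at that moment; what a row does not reach only later rows make up. A row lasts 1/10 s, in which the tool goes at most 50 mm and 8.59 degrees, less where a joint would pass 70% of its speed; a pose out of reach is approached as far as the arm can. A call with a gripper value outside its range is refused whole. OPENING is the opening in per cent of the stroke, from 0 (shut) to 100 (fully open), set as the call begins (- or left out, the last holds). The fingers move at their own pace and stop on an object; FORCE is the grip in N (left out, the last holds). Time passes only in rows, so rows that repeat a pose let the fingers close. It gives the time, the measured TCP pose, the force, the opening and the grip force at its end, in the units of the state.
- ctrl.get_obs(): the state, without advancing time (a new reading comes with each control period).
- ctrl.camera(name): name is "scene" or "top" or "wrist"; returns a dict with "img" (420x560x3 uint8, blue, green, red), "intrinsics" (3x3 intrinsics, pixels), "k1" (the pictures are not rectified: a ray, as slopes to the right and down, at radius r is drawn at 1 + k1 r^2 times it, then the intrinsics apply), "R" (3x3) and "t" (3): a world point X has camera coordinates R X + t. Camera axes: x right, y down, z forward; pixel columns grow to the right and rows downward; lengths in m; the calibration is good to about 2 mm. A picture is of the moment at which its call begins. There is no depth.
- ctrl.hand_in(): hands the job in; it is judged then, once.
The state is a dict: "time_s": time; "qpos": joint angles; "joint_vel": joint speeds; "tau": joint torques, N m; "ee_pos": TCP position; "eef_rot": TCP orientation; "force": force on the tool from outside, world axes, zero at the start; "moment": the same for the moment, N m; "grip_width": finger opening in m; "grip_force": force on a finger pad.
Only numpy, scipy, OpenCV 4.12 (cv2) and the standard library are available. Lean on these libraries where they do the work, as an engineer would, in place of code of your own. Each camera call takes 0.05 s, during which the arm holds its last target. There are 200 camera calls.

## Working session

There is one attempt and no reset: what is moved stays moved. The work goes in short steps, Python scripts to look and compute and a shell command to move; the robot and the scene stay as the last step left them, time stands still between calls to the robot, and variables do not carry over. Pictures are saved under pics/ and viewed, at most 15 in all, crops included, and the job is handed in when it is done.

```bash
mkdir -p pics; cat > h.py <<'E'
import numpy as np, cv2
from station import ctrl
def snap(n,f):
    c=ctrl.camera(n); cv2.imwrite('pics/'+f,c['img']); return c
def ray(c,u,v):
    K=np.array(c['intrinsics'],float); k=float(np.ravel(c['k1'])[0])
    p=cv2.undistortPoints(np.array([[[u,v]]],float),K,np.array([k,0,0,0.]))[0,0]
    R=np.array(c['R']);t=np.array(c['t'])
    return -R.T@t, R.T@np.array([p[0],p[1],1])
def onz(c,u,v,z):
    o,d=ray(c,u,v); return o+d*(z-o[2])/d[2]
def proj(c,X):
    p=np.array(c['R'])@np.array(X)+np.array(c['t']); s=p[:2]/p[2]
    k=float(np.ravel(c['k1'])[0]); s=s*(1+k*(s@s)); K=np.array(c['intrinsics'])
    return K[:2,:2]@s+K[:2,2]
E
python3 - <<'E'
from h import *
for n in ('top','scene','wrist'):
    c=snap(n,n+'1.png'); o=-np.array(c['R']).T@np.array(c['t']); print(n,o.round(3),np.array(c['intrinsics'])[0,0],c['k1'],np.array(c['R'])[2].round(2))
print(ctrl.get_obs(),ctrl.tcp_to_grasp)
E
```

```text
top [0.326 0.358 0.925] 417.40820908045225 0.022743157124526958 [ 0.13 -0.02 -0.99]
scene [ 0.017 -0.192  0.546] 473.32362533755486 0.006807132159445536 [ 0.53  0.64 -0.56]
wrist [0.09  0.55  0.384] 364.725520669843 -0.08817368404805086 [ 0.26 -0.09 -0.96]
{'time_s': 0.15, 'qpos': array([ 1.19438636e+00,  3.00314589e-01,  1.52146849e+00,  5.36303773e-05,
        1.32071677e+00, -6.66091734e-02]), 'joint_vel': array([ 0.00100372, -0.00103924, -0.00230284,  0.00092986, -0.00153347,
        0.00056979]), 'tau': array([ 5.25212181e-05, -5.31955004e+01, -3.52825570e+01,  7.07950979e-02,
        2.35480419e-02, -1.06825159e-04]), 'ee_pos': array([0.16766824, 0.52378085, 0.40421974]), 'eef_rot': array([-3.14069093e+00, -1.12217396e-04,  2.83177851e+00]), 'force': array([-0.21464004, -0.18820914,  0.13423979]), 'moment': array([-0.02432729,  0.04347608, -0.04428607]), 'grip_force': 0.0, 'grip_width': 0.09394420540573614} 0.1804
```

View pics/top1.png

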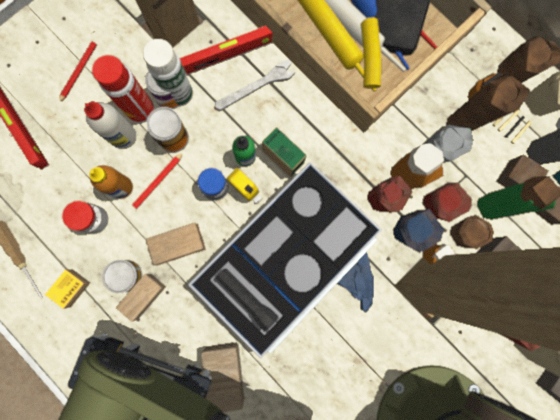

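View pics/scene1.png

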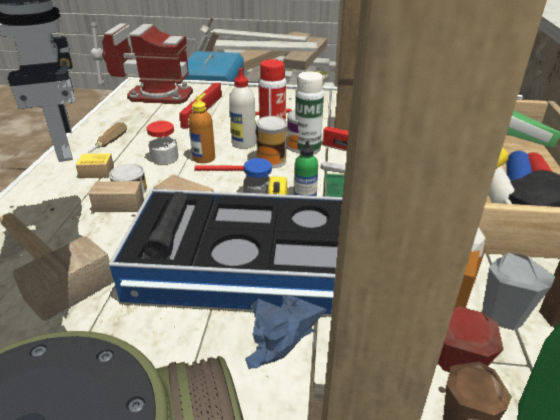

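The top view shows the oil bottle at (243,150), carton (284,150), jar (212,183) and tape (241,184). The cut-outs are small round (307,202), large rectangle (340,233), small rectangle (268,241) and large round (302,272). A wooden post stands at the right.

```bash
python3 - <<'E'
from h import *
c=ctrl.camera('top'); im=c['img']; hsv=cv2.cvtColor(im,cv2.COLOR_BGR2HSV)
def blob(lo,hi,box,z,name):
    x0,y0,x1,y1=box; m=cv2.inRange(hsv,lo,hi); k=np.zeros_like(m); k[y0:y1,x0:x1]=m[y0:y1,x0:x1]
    cs,_=cv2.findContours(k,0,2); q=max(cs,key=cv2.contourArea)
    P=np.array([onz(c,*p[0],z)[:2] for p in q],np.float32)*1000
    r=cv2.minAreaRect(P); print(name,np.round(cv2.boundingRect(q)),'rect',np.round(r[0]),np.round(r[1]),round(r[2],1)); return r
blob((100,120,60),(125,255,255),(190,160,232,205),.075,'nails lid')
blob((20,120,120),(35,255,255),(222,160,265,205),.075,'tape top')
blob((35,60,30),(90,255,255),(258,120,310,178),.07,'carton')
blob((35,60,30),(90,255,255),(228,130,259,170),.107,'oil')
for n,b in dict(oilbay=(288,182,328,220),plugbay=(312,203,368,262),tapebay=(240,213,297,268),nailbay=(280,250,325,297)).items():
    blob((0,0,110),(180,70,220),b,.068,n)
# candidate chest corner edges
for u,v in [(312,166),(379,230),(262,355),(189,285)]: print(onz(c,u,v,.085).round(3))
big=cv2.resize(im[110:370,170:400],None,fx=2.3,fy=2.3,interpolation=cv2.INTER_CUBIC); cv2.imwrite('pics/top1z.png',big)
E
```

```text
nails lid [198 169  27  26] rect [495. 480.] [53. 54.] 1.7
tape top [227 168  31  32] rect [492. 415.] [69. 34.] 47.1
carton [263 128  43  41] rect [572. 331.] [87. 44.] 48.1
oil [232 135  24  31] rect [555. 412.] [58. 46.] 13.4
oilbay [293 187  28  30] rect [460. 281.] [61. 56.] 1.1
plugbay [314 208  52  53] rect [395. 212.] [ 58. 100.] 47.2
tapebay [245 217  47  48] rect [377. 357.] [48. 93.] 46.6
nailbay [285 255  35  37] rect [313. 288.] [72. 69.] 1.2
[0.531 0.272 0.085]
[0.403 0.135 0.085]
[0.154 0.365 0.085]
[0.284 0.512 0.085]
```

View pics/top1z.png

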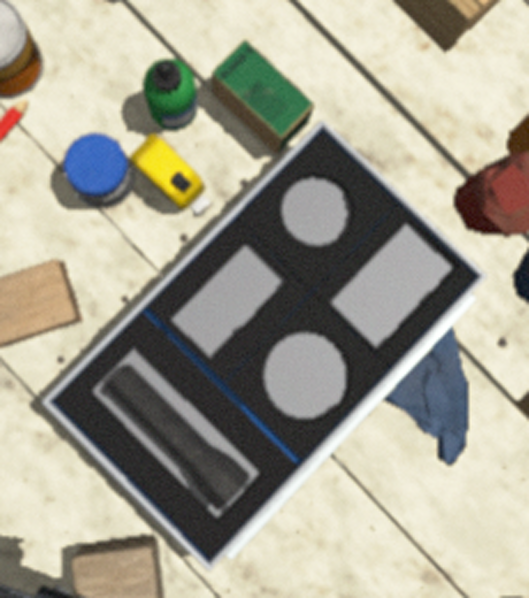

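View pics/wrist1.png

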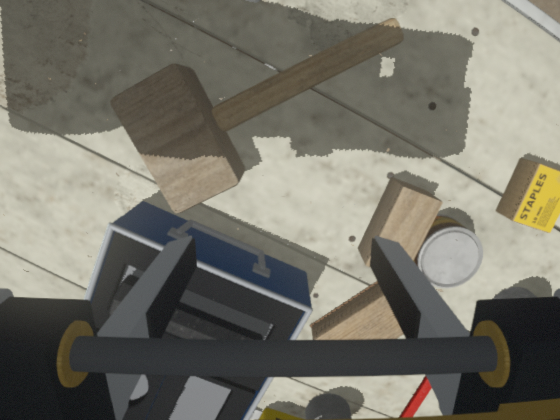

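```bash
python3 - <<'E'
from h import *
c=ctrl.camera('top'); s=ctrl.camera('scene'); 
print('oil cap',onz(c,243,141.7,.13))
for u,v in [(397,285),(425,258),(440,335),(520,250),(520,375)]: print('top',u,v,onz(c,u,v,0).round(3))
for X in [(.45,.08,0),(.45,.08,.3),(.4,.05,0),(.4,.05,.3),(.35,.08,.2)]: print(X,proj(s,X).round(),proj(c,X).round())
for u,v in [(365,0),(540,0),(328,420),(440,420)]:
    o,d=ray(s,u,v); print('scene',o.round(3),(d/np.hypot(d[0],d[1])).round(3))
C=np.array([.38625,.2845]);a=-.7444;U=np.array([np.cos(a),np.sin(a)]);W=np.array([-U[1],U[0]])
print({k:(C+x*U+y*W).round(4) for k,(x,y) in dict(oil=(.056,.047),plugs=(.056,-.047),tape=(-.056,.047),nails=(-.056,-.047)).items()})
E
```

```text
oil cap [0.56516908 0.41286202 0.13      ]
top 397 285 [0.291 0.074 0.   ]
top 425 258 [0.351 0.011 0.   ]
top 440 335 [ 0.187 -0.017  0.   ]
top 520 250 [ 0.374 -0.2    0.   ]
top 520 375 [ 0.109 -0.185  0.   ]
(0.45, 0.08, 0) [392. 322.] [393. 213.]
(0.45, 0.08, 0.3) [427. 142.] [452. 188.]
(0.4, 0.05, 0) [385. 352.] [407. 235.]
(0.4, 0.05, 0.3) [421. 166.] [473. 221.]
(0.35, 0.08, 0.2) [358. 245.] [428. 256.]
scene [ 0.017 -0.192  0.546] [ 0.746  0.666 -0.194]
scene [ 0.017 -0.192  0.546] [ 0.913  0.407 -0.173]
scene [ 0.017 -0.192  0.546] [ 0.755  0.655 -1.636]
scene [ 0.017 -0.192  0.546] [ 0.938  0.347 -1.427]
{'oil': array([0.4593, 0.2811]), 'plugs': array([0.3956, 0.212 ]), 'tape': array([0.3769, 0.357 ]), 'nails': array([0.3132, 0.2879])}
```

```bash
cat >> h.py <<'E'
from scipy.spatial.transform import Rotation as Ro
def to(x,y,zg,yawdeg):
    "shift in tool axes (cm) and turn for grasp point at x,y,zg, tool down"
    o=ctrl.get_obs(); R=Ro.from_euler('xyz',o['eef_rot'])
    d=R.inv().apply(np.array([x,y,zg+ctrl.tcp_to_grasp])-o['ee_pos'])*100
    r=(R.inv()*Ro.from_euler('xyz',[np.pi,0,np.deg2rad(yawdeg)])).as_rotvec()
    print('row',d.round(2),r.round(3),'n',np.ceil(max(np.linalg.norm(d)/5,np.linalg.norm(r)/.15)))
E
python3 -c "
from h import *
to(.56,.412,.24,137.35)"
```

```text
row [-40.77   1.31  -1.59] [-0.     0.     0.435] n 9.0
```

```bash
python3 -m jog '[[-40.8,1.3,-1.6,0,0,0.435],[-40.8,1.3,-1.6,0,0,0.435],[-40.8,1.3,-1.6,0,0,0.435],[-40.8,1.3,-1.6,0,0,0.435],[-40.8,1.3,-1.6,0,0,0.435],[-40.8,1.3,-1.6,0,0,0.435],[-40.8,1.3,-1.6,0,0,0.435],[-40.8,1.3,-1.6,0,0,0.435]]' 100 20
python3 -m jog '[[-5,0,0,0,0,0],[-5,0,0,0,0,0]]' >/dev/null
python3 -c "
from h import *
c=snap('wrist','w2.png'); print(ctrl.get_obs()['ee_pos']); to(.56,.412,.24,137.35); print(proj(c,(.56,.412,.13)),proj(c,(.495,.480,.075)),proj(c,(.492,.415,.075)),proj(c,(.572,.331,.07)))"
```

```text
time_s: 1.1
ee_pos: [0.5539, 0.4132, 0.4203]
eef_rot: [-3.142, -0.0, 2.397]
force: [-0.2, 1.7, 1.0]
grip_width: 0.0938
grip_force: 0.0
[0.59087948 0.37804965 0.41921179]
row [ 4.57  0.39 -0.12] [-0.001 -0.    -0.004] n 1.0
[288.25440672 141.63276939] [294.41053183  20.13034305] [235.75917659  72.84211304] [233.09123277 201.69887347]
```

View pics/w2.png

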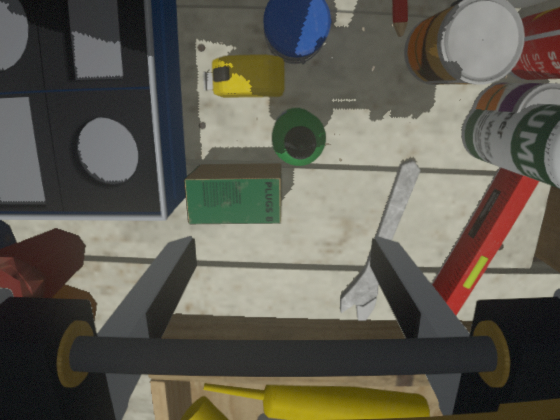

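The wrist view from above shows the bottle cap at (302,143), jar lid near (297,20), tape at about (249,75) and carton top at (234,201). All are close to the estimates.

```bash
python3 -c "
from h import *
c=ctrl.camera('wrist')
p=onz(c,302,142,.13);print(p,onz(c,299,137,.107),onz(c,297,20,.075),onz(c,249,75,.075),onz(c,234,201,.07)); to(p[0],p[1],.16,137.35);to(p[0],p[1],.082,137.35)"
```

```text
[0.56496775 0.42141106 0.13      ] [0.56329458 0.42119909 0.107     ] [0.49403757 0.48381164 0.075     ] [0.49879691 0.42407246 0.075     ] [0.57010171 0.33427762 0.07      ]
row [4.65 1.42 7.92] [-0.001 -0.    -0.002] n 2.0
row [ 4.64  1.43 15.72] [-0.001 -0.    -0.002] n 4.0
```

```bash
python3 -m jog '[[4.6,1.4,0,0,0,0],[4.6,1.4,5,0,0,0],[4.6,1.4,10,0,0,0],[4.6,1.4,13,0,0,0],[4.6,1.4,15.6,0,0,0],[4.6,1.4,15.6,0,0,0]]'
python3 -m jog '[[0,0,0,0,0,0],[0,0,0,0,0,0],[0,0,0,0,0,0],[0,0,0,0,0,0],[0,0,0,0,0,0],[0,0,0,0,0,0]]' 0 20
python3 -c "
from h import *
to(.4593,.2811,.082+.15,137.35)"
```

```text
time_s: 2.0
ee_pos: [0.5628, 0.4225, 0.2606]
eef_rot: [-3.136, -0.002, 2.399]
force: [0.1, 0.4, 0.0]
grip_width: 0.0942
grip_force: 0.0
time_s: 2.6
ee_pos: [0.5645, 0.4217, 0.2646]
eef_rot: [3.141, 0.0, 2.397]
force: [-1.0, -1.7, 0.7]
grip_width: 0.0494
grip_force: 0.5
row [ -1.8  -17.46 -14.79] [ 0.  0. -0.] n 5.0
```

```bash
python3 -m jog '[[0,0,0,0,0,0],[0,0,0,0,0,0],[0,0,-3,0,0,0],[0,0,-7,0,0,0],[0,0,-11,0,0,0],[0,0,-14.8,0,0,0]]'
python3 -m jog '[[-0.4,-4.4,0,0,0,0],[-0.9,-8.8,0,0,0,0],[-1.4,-13.2,0,0,0,0],[-1.8,-17.5,0,0,0,0],[-1.8,-17.5,0,0,0,0],[-1.8,-17.5,0,0,0,0]]'
python3 -c "
from h import *
c=snap('wrist','w3.png'); to(.4593,.2811,.0842+.075,137.35); to(.4593,.2811,.0842+.068,137.35)
for u,w in [(56,47),(-56,47),(-56,-47)]:
  p=np.array([.38625,.2845])+u/1e3*np.array([.7355,-.6775])+w/1e3*np.array([.6775,.7355]);print(proj(c,(*p,.068)))"
```

```text
time_s: 3.2
ee_pos: [0.5643, 0.4216, 0.4139]
eef_rot: [3.142, -0.0, 2.397]
force: [0.2, -0.1, -0.6]
grip_width: 0.0466
grip_force: 20.0
time_s: 3.8
ee_pos: [0.459, 0.2805, 0.413]
eef_rot: [3.14, 0.0, 2.396]
force: [-0.2, 0.4, -1.5]
grip_width: 0.0472
grip_force: 20.0
row [ 0.01 -0.01  7.32] [ 0.001  0.    -0.001] n 2.0
row [ 0.01 -0.02  8.02] [ 0.001  0.    -0.001] n 2.0
[282.73666532 186.7613938 ]
[282.60047301  58.34991644]
[172.30134418  59.66414505]
```

View pics/w3.png

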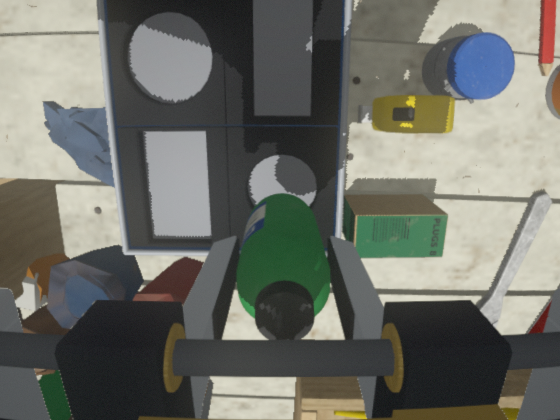

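The wrist view shows the bays where predicted (oil hole at (282,186)), with the bottle held straight above it.

```bash
python3 -m jog '[[0,0,3,0,0,0],[0,0,5.5,0,0,0],[0,0,6.8,0,0,0],[0,0,7.4,0,0,0],[0,0,7.7,0,0,0],[0,0,7.9,0,0,0],[0,0,8.0,0,0,0],[0,0,8.0,0,0,0]]'
```

```text
time_s: 4.65
ee_pos: [0.4591, 0.2809, 0.3328]
eef_rot: [3.141, 0.0, 2.397]
force: [-1.0, 0.2, -0.8]
grip_width: 0.047
grip_force: 20.0
```

```bash
python3 -m jog '[[0,0,0.1,0,0,0],[0,0,0.1,0,0,0],[0,0,0.1,0,0,0]]'
```

```text
time_s: 4.95
ee_pos: [0.4591, 0.2808, 0.3325]
eef_rot: [3.14, 0.001, 2.397]
force: [-2.7, -1.3, 7.0]
grip_width: 0.0467
grip_force: 20.0
```

```bash
python3 -m jog '[[0,0,0,0,0,0],[0,0,0,0,0,0],[0,0,0,0,0,0],[0,0,0,0,0,0],[0,0,-5,0,0,0],[0,0,-10,0,0,0],[0,0,-14,0,0,0],[0,0,-14,0,0,0]]' 85
python3 -c "
from h import *
to(.494,.4825,.20,137.35); to(.494,.4825,.045,137.35)"
```

```text
time_s: 5.75
ee_pos: [0.4588, 0.2807, 0.477]
eef_rot: [3.133, 0.003, 2.397]
force: [0.7, 1.0, -0.5]
grip_width: 0.0798
grip_force: 0.0
row [11.11 17.14  9.77] [ 0.008  0.003 -0.   ] n 5.0
row [11.16 17.01 25.27] [ 0.008  0.003 -0.   ] n 7.0
```

```bash
python3 -m jog '[[2.7,4.1,0,0,0,0],[5.5,8.5,2,0,0,0],[8.2,12.8,6,0,0,0],[11.1,17.1,9.3,0,0,0],[11.1,17.1,9.3,0,0,0],[11.1,17.1,9.3,0,0,0],[11.1,17.1,9.3,0,0,0]]' 100
python3 - <<'E'
from h import *
c=snap('wrist','w4.png'); hsv=cv2.cvtColor(c['img'],cv2.COLOR_BGR2HSV)
print(ctrl.get_obs()['ee_pos'])
for n,lo,hi,z in [('nails',(100,150,60),(125,255,255),.075),('tape',(20,130,100),(35,255,255),.075),('carton',(60,80,50),(90,255,255),.07)]:
    m=cv2.inRange(hsv,lo,hi);cs,_=cv2.findContours(m,0,2)
    for q in sorted(cs,key=cv2.contourArea)[-3:]:
        P=np.array([onz(c,*p[0],z)[:2] for p in q],np.float32)*1000;r=cv2.minAreaRect(P);print(n,cv2.boundingRect(q),np.round(r[0]),np.round(r[1]),round(r[2],1))
E
```

```text
time_s: 6.45
ee_pos: [0.4933, 0.4819, 0.3772]
eef_rot: [-3.14, -0.0, 2.397]
force: [-0.6, -0.1, -0.2]
grip_width: 0.0939
grip_force: 0.0
[0.49346975 0.48131384 0.37853365]
nails (137, 72, 4, 8) [348. 468.] [2. 5.] 54.6
nails (0, 127, 49, 5) [308. 368.] [43.  3.] 45.7
nails (132, 0, 8, 66) [326. 489.] [ 4. 46.] 47.1
tape (521, 119, 11, 13) [578. 666.] [8. 8.] 36.4
tape (509, 0, 51, 24) [512. 721.] [42. 17.] 52.1
tape (201, 211, 72, 52) [491. 431.] [60. 45.] 45.5
carton (457, 280, 1, 1) [656. 545.] [0. 0.] 0.0
carton (461, 278, 1, 1) [656. 549.] [0. 0.] 0.0
carton (88, 297, 29, 35) [455. 279.] [25. 39.] 7.6
```

View pics/w4.png

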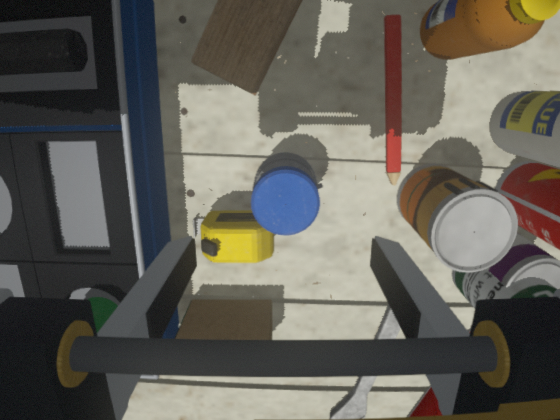

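Jar lid centre is at (285,201), with the tape just beside it at (201–273, 211–263). I'll turn the grip 0.35 rad so the left finger clears the tape.

```bash
python3 -c "
from h import *
c=ctrl.camera('wrist')
p=onz(c,285.5,201,.075);print(p); to(p[0],p[1],.05,137.35-20)"
```

```text
[0.49609432 0.48237764 0.075     ]
row [-0.09  0.26 14.89] [0.001 0.    0.348] n 3.0
```

```bash
python3 -m jog '[[-0.1,0.2,0,0,0,0.12],[-0.1,0.2,0,0,0,0.24],[-0.1,0.2,3,0,0,0.35],[-0.1,0.2,7,0,0,0.35],[-0.1,0.2,10.5,0,0,0.35],[-0.1,0.2,13,0,0,0.35],[-0.1,0.2,14.8,0,0,0.35],[-0.1,0.2,14.8,0,0,0.35]]'
python3 -m jog '[[0,0,0,0,0,0],[0,0,0,0,0,0],[0,0,0,0,0,0],[0,0,0,0,0,0],[0,0,0,0,0,0],[0,0,0,0,0,0],[0,0,0,0,0,0]]' 0 20
python3 -c "
from h import *
o=ctrl.get_obs()['ee_pos'];g=o[2]-.1804;print(g);to(.3132,.2879,g+.15,137.35)"
```

```text
time_s: 7.35
ee_pos: [0.4955, 0.4818, 0.229]
eef_rot: [-3.139, 0.001, 2.046]
force: [0.3, -0.7, -0.9]
grip_width: 0.0939
grip_force: 0.0
time_s: 8.05
ee_pos: [0.4955, 0.4827, 0.2308]
eef_rot: [3.141, -0.0, 2.047]
force: [-1.6, -0.6, 4.4]
grip_width: 0.0581
grip_force: 20.0
0.05038366337224223
row [ -8.96 -25.12 -15.01] [ 0.   -0.   -0.35] n 7.0
```

```bash
python3 -m jog '[[0,0,-3,0,0,0],[0,0,-7,0,0,0],[0,0,-11,0,0,0],[0,0,-15,0,0,0],[-1.6,-4.5,-15,0,0,-0.08],[-3.2,-9,-15,0,0,-0.16],[-4.8,-13.5,-15,0,0,-0.24],[-6.4,-18,-15,0,0,-0.3]]'
python3 -m jog '[[0,0,0,0,0,0]]' >/dev/null
python3 -c "
from h import *
to(.3132,.2879,.2004,137.35)"
```

```text
time_s: 8.85
ee_pos: [0.3633, 0.3417, 0.3796]
eef_rot: [-3.141, -0.0, 2.35]
force: [0.8, -0.3, -1.2]
grip_width: 0.0581
grip_force: 20.0
row [-0.33 -7.12 -0.13] [-0.004 -0.    -0.048] n 2.0
```

```bash
python3 -m jog '[[-0.2,-3.6,0,0,0,-0.03],[-0.3,-7.1,0,0,0,-0.05],[-0.3,-7.1,3,0,0,-0.05],[-0.3,-7.1,5,0,0,-0.05],[-0.3,-7.1,5,0,0,-0.05],[-0.3,-7.1,5,0,0,-0.05]]'
python3 -c "
from h import *
to(.3132,.2879,.0504+.068,137.35)"
```

```text
time_s: 9.55
ee_pos: [0.3166, 0.2917, 0.3308]
eef_rot: [-3.141, -0.0, 2.397]
force: [-0.5, 0.3, -2.6]
grip_width: 0.058
grip_force: 20.0
row [-0.01 -0.5   3.2 ] [-0.    -0.    -0.001] n 1.0
```

```bash
python3 -m jog '[[0,-0.5,0,0,0,0],[0,-0.5,1.2,0,0,0],[0,-0.5,2.2,0,0,0],[0,-0.5,2.8,0,0,0],[0,-0.5,3.1,0,0,0],[0,-0.5,3.2,0,0,0],[0,-0.5,3.2,0,0,0]]'
```

```text
time_s: 10.25
ee_pos: [0.3128, 0.2877, 0.2986]
eef_rot: [-3.141, -0.0, 2.397]
force: [-3.2, -1.7, 4.9]
grip_width: 0.0581
grip_force: 20.0
```

```bash
python3 -m jog '[[0,0,0,0,0,0],[0,0,0,0,0,0],[0,0,0,0,0,0],[0,0,-3,0,0,0],[0,0,-8,0,0,0],[0,0,-11,0,0,0],[0,0,-11,0,0,0],[0,0,-11,0,0,0]]' 82
python3 -c "
from h import *
to(.495,.42,.20,47.35)"
```

```text
time_s: 11.05
ee_pos: [0.3128, 0.2876, 0.4082]
eef_rot: [3.141, 0.0, 2.397]
force: [-0.5, 0.3, 0.0]
grip_width: 0.0771
grip_force: 0.0
row [-4.42 22.08  2.8 ] [ 1.00e-03 -0.00e+00  1.57e+00] n 11.0
```

```bash
python3 -m jog '[[-0.6,3,0,0,0,0.14],[-1.2,6,0,0,0,0.28],[-1.8,9,0,0,0,0.42],[-2.4,12,0,0,0,0.56],[-3,15,0,0,0,0.7],[-3.6,18,1,0,0,0.84],[-4.2,21,2,0,0,0.98],[-4.4,22.1,2.8,0,0,1.12]]' 100
python3 -m jog '[[0,0,0,0,0,0.14],[0,0,0,0,0,0.28],[0,0,0,0,0,0.42],[0,0,0,0,0,0.45],[0,0,0,0,0,0.45],[0,0,0,0,0,0.45]]'
python3 - <<'E'
from h import *
c=snap('wrist','w5.png'); hsv=cv2.cvtColor(c['img'],cv2.COLOR_BGR2HSV)
m=cv2.inRange(hsv,(20,130,100),(35,255,255));cs,_=cv2.findContours(m,0,2)
for q in sorted(cs,key=cv2.contourArea)[-2:]:
    P=np.array([onz(c,*p[0],.075)[:2] for p in q],np.float32)*1000;r=cv2.minAreaRect(P);print(cv2.boundingRect(q),np.round(r[0]),np.round(r[1]),round(r[2],1))
E
```

```text
time_s: 11.85
ee_pos: [0.4965, 0.4213, 0.3767]
eef_rot: [-3.139, 0.003, 1.271]
force: [-1.2, 0.3, -0.2]
grip_width: 0.0938
grip_force: 0.0
time_s: 12.45
ee_pos: [0.495, 0.4204, 0.3796]
eef_rot: [-3.141, 0.001, 0.83]
force: [0.3, 0.3, -0.3]
grip_width: 0.0939
grip_force: 0.0
(0, 133, 8, 12) [359. 614.] [10.  6.] 36.5
(267, 146, 40, 78) [503. 427.] [64. 31.] 48.5
```

View pics/w5.png

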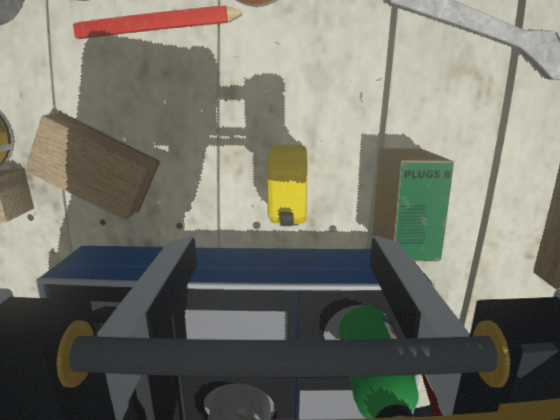

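```bash
python3 - <<'E'
from h import *
C=np.array([.38625,.2845]);U=np.array([.7355,-.6775]);W=np.array([.6775,.7355])
def uw(p): d=(p[:2]-C)*1000; return np.round([d@U,d@W],1)
c=ctrl.camera('wrist'); t=ctrl.camera('top')
for z in (0,.01,.02,.04): print('rear wrist',z,uw(onz(c,287,146,z)))
for z in (.055,.065,.075): print('front wrist',z,uw(onz(c,287,224,z)))
hs=cv2.cvtColor(t['img'],cv2.COLOR_BGR2HSV); m=cv2.inRange(hs,(20,100,100),(36,255,255)); k=np.zeros_like(m);k[160:210,220:268]=m[160:210,220:268]
cs,_=cv2.findContours(k,0,2); 
for z in (0,.02,.055,.065,.075):
    P=np.array([uw(onz(t,*p[0],z)) for q in cs for p in q]); print('top',z,P.min(0),P.max(0))
print('sides wrist',uw(onz(c,268,190,.075)),uw(onz(c,307,190,.075)))
cv2.imwrite('pics/t5.png',cv2.resize(t['img'][155:215,205:285],None,fx=8,fy=8,interpolation=cv2.INTER_CUBIC))
cv2.imwrite('pics/w5z.png',cv2.resize(c['img'][130:240,240:340],None,fx=5,fy=5,interpolation=cv2.INTER_CUBIC))
E
```

```text
rear wrist 0 [ -9.2 205.6]
rear wrist 0.01 [ -9.4 207. ]
rear wrist 0.02 [ -9.5 208.4]
rear wrist 0.04 [ -9.7 211.2]
front wrist 0.055 [ -9.5 143.9]
front wrist 0.065 [ -9.6 147.6]
front wrist 0.075 [ -9.7 151.2]Traceback (most recent call last):
  File "<stdin>", line 10, in <module>
    return umr_minimum(a, axis, None, out, keepdims, initial, where)
ValueError: zero-size array to reduction operation minimum which has no identity
```

```bash
python3 - <<'E'
from h import *
C=np.array([.38625,.2845]);U=np.array([.7355,-.6775]);W=np.array([.6775,.7355])
def uw(p): d=(p[:2]-C)*1000; return np.round([d@U,d@W],1)
c=ctrl.camera('wrist'); t=ctrl.camera('top'); im=cv2.imread('pics/top1.png')
for z in (0,.02,.04,.06,.075): print(z,'hook',uw(onz(t,257.8,200.4,z)),'black',uw(onz(t,248.5,189,z)),'rear',uw(onz(t,232,169,z)))
a=cv2.resize(im[160:210,220:270],(400,400),interpolation=cv2.INTER_CUBIC)
b=cv2.resize(c['img'][135:235,237:337],(400,400),interpolation=cv2.INTER_CUBIC)
cv2.imwrite('pics/z5.png',np.hstack([a,b]))
E
```

```text
0 hook [ -5.9 130.1] black [ -2.  163.2] rear [  4.8 222. ]
0.02 hook [ -7.9 127.6] black [ -4.  159.9] rear [  2.6 217.4]
0.04 hook [ -9.8 125.1] black [ -6.  156.7] rear [  0.5 212.9]
0.06 hook [-11.7 122.5] black [ -7.9 153.4] rear [ -1.6 208.4]
0.075 hook [-13.1 120.6] black [ -9.4 151. ] rear [ -3.2 205. ]
```

View pics/z5.png

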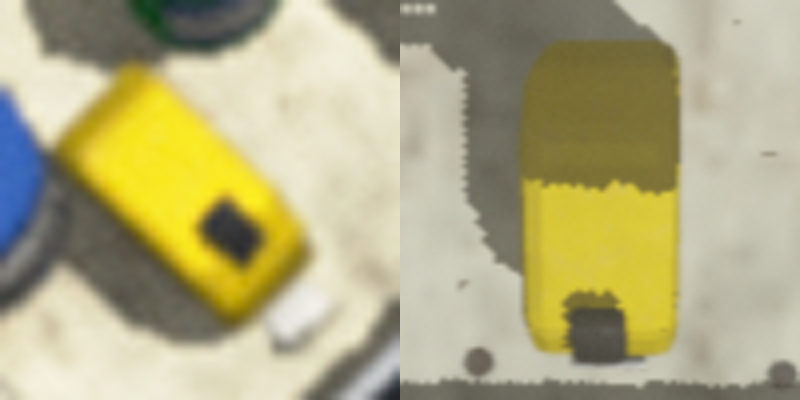

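The left crop (top view) shows the hook at pixel (258,201) in the full image, and the right crop (wrist) shows the tape's rear end at row 146. That puts the tape's middle near (0.492, 0.4135).

```bash
python3 -c "
from h import *
to(.492,.4135,.05,47.35)"
```

```text
row [-0.71  0.25 14.99] [ 0.    -0.     0.001] n 4.0
```

```bash
python3 -m jog '[[-0.7,0.25,2,0,0,0],[-0.7,0.25,6,0,0,0],[-0.7,0.25,10,0,0,0],[-0.7,0.25,13,0,0,0],[-0.7,0.25,15,0,0,0],[-0.7,0.25,15,0,0,0],[-0.7,0.25,15,0,0,0]]'
python3 -m jog '[[0,0,0,0,0,0],[0,0,0,0,0,0],[0,0,0,0,0,0],[0,0,0,0,0,0],[0,0,0,0,0,0],[0,0,0,0,0,0],[0,0,0,0,0,0],[0,0,0,0,0,0]]' 0 25
python3 -c "
from h import *
o=ctrl.get_obs()['ee_pos'];print(o[2]-.1804);to(.3769,.357,.22,137.35)"
```

```text
time_s: 13.4
ee_pos: [0.4923, 0.4137, 0.2311]
eef_rot: [3.141, -0.001, 0.827]
force: [-0.6, 0.3, 0.7]
grip_width: 0.0939
grip_force: 0.0
time_s: 14.2
ee_pos: [0.4922, 0.4134, 0.2304]
eef_rot: [3.141, 0.0, 0.827]
force: [-0.5, -2.1, 1.8]
grip_width: 0.0344
grip_force: 24.7
0.049976515179448955
row [-11.96  -4.65 -17.  ] [ 0.    0.   -1.57] n 11.0
```

```bash
python3 -m jog '[[0,0,-3,0,0,0],[0,0,-7,0,0,-0.1],[0,0,-11,0,0,-0.24],[0,0,-15,0,0,-0.38],[-2,-0.8,-17,0,0,-0.52],[-4,-1.6,-17,0,0,-0.66],[-6,-2.4,-17,0,0,-0.8],[-8,-3.2,-17,0,0,-0.94]]'
python3 -m jog '[[0,0,0,0,0,-0.14],[0,0,0,0,0,-0.28],[0,0,0,0,0,-0.42],[0,0,0,0,0,-0.56],[0,0,0,0,0,-0.63],[0,0,0,0,0,-0.63],[0,0,0,0,0,-0.63]]'
python3 -c "
from h import *
to(.3769,.357,.22,137.35);snap('wrist','w6.png')"
```

```text
time_s: 15.0
ee_pos: [0.4135, 0.3759, 0.4001]
eef_rot: [-3.141, 0.0, 1.773]
force: [-0.1, 0.4, -2.4]
grip_width: 0.0338
grip_force: 25.0
time_s: 15.7
ee_pos: [0.4143, 0.3763, 0.4001]
eef_rot: [-3.141, -0.0, 2.394]
force: [-0.6, -0.3, -2.7]
grip_width: 0.0336
grip_force: 25.0
row [ 1.43 -3.96 -0.03] [-0.    -0.    -0.003] n 1.0
```

View pics/w6.png

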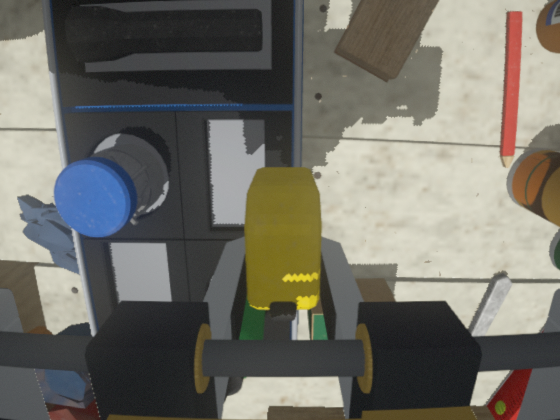

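The tape hangs upright and aligned with its bay (visible at (238,170)), and the jar sits in the round hole at (130,175).

```bash
python3 -m jog '[[1.4,-4,0,0,0,0],[1.4,-4,0,0,0,0],[1.4,-4,4,0,0,0],[1.4,-4,7.5,0,0,0],[1.4,-4,9,0,0,0],[1.4,-4,9.7,0,0,0],[1.4,-4,10,0,0,0],[1.4,-4,10.1,0,0,0]]'
python3 -m jog '[[0,0,0.1,0,0,0],[0,0,0.1,0,0,0]]'
```

```text
time_s: 16.55
ee_pos: [0.3772, 0.3566, 0.2999]
eef_rot: [3.141, 0.0, 2.396]
force: [0.6, -0.6, -2.2]
grip_width: 0.0339
grip_force: 25.0
time_s: 16.75
ee_pos: [0.3772, 0.3564, 0.2996]
eef_rot: [3.14, 0.001, 2.397]
force: [0.1, -2.6, 4.3]
grip_width: 0.0341
grip_force: 25.0
```

```bash
python3 -m jog '[[0,0,0.08,0,0,0],[0,0,0.08,0,0,0]]'
```

```text
time_s: 16.95
ee_pos: [0.3773, 0.3564, 0.2993]
eef_rot: [3.139, 0.001, 2.397]
force: [-0.2, -5.1, 10.2]
grip_width: 0.0339
grip_force: 25.0
```

```bash
python3 -m jog '[[0,0,-0.1,0,0,0],[0,0,-0.1,0,0,0],[0,0,-0.1,0,0,0],[0,0,-0.1,0,0,0],[0,0,-4,0,0,0],[0,0,-8,0,0,0],[0,0,-10,0,0,0],[0,0,-10,0,0,0]]' 60
python3 -c "
from h import *
to(.571,.333,.22,47.35);snap('wrist','w7.png')"
```

```text
time_s: 17.75
ee_pos: [0.377, 0.3565, 0.4004]
eef_rot: [3.137, 0.001, 2.397]
force: [0.0, 0.3, -0.3]
grip_width: 0.0565
grip_force: 0.0
row [-15.86  11.42   0.06] [ 0.004 -0.003  1.57 ] n 11.0
```

View pics/w7.png

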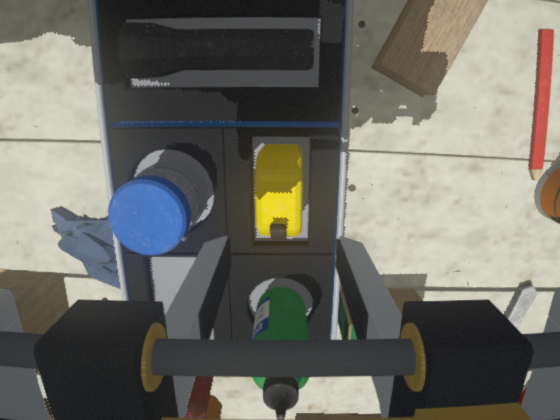

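The tape sits in its cut-out at (280,190) with floor visible all round. Next is the carton.

```bash
python3 -m jog '[[-0.5,3,-3,0,0,0.14],[-1,6,-3,0,0,0.28],[-2,9,-3,0,0,0.42],[-5,11.4,-3,0,0,0.56],[-8.5,11.4,-3,0,0,0.7],[-12,11.4,-2,0,0,0.84],[-15.8,11.4,0,0,0,0.98],[-15.8,11.4,0,0,0,1.12]]' 100
python3 -m jog '[[0,0,0,0,0,0.14],[0,0,0,0,0,0.28],[0,0,0,0,0,0.42],[0,0,0,0,0,0.45],[0,0,0,0,0,0.45],[0,0,0,0,0,0.45]]'
python3 - <<'E'
from h import *
c=snap('wrist','w8.png'); hsv=cv2.cvtColor(c['img'],cv2.COLOR_BGR2HSV); print(ctrl.get_obs()['ee_pos'])
m=cv2.inRange(hsv,(60,80,50),(90,255,255));cs,_=cv2.findContours(m,0,2)
for q in sorted(cs,key=cv2.contourArea)[-2:]:
    P=np.array([onz(c,*p[0],.07)[:2] for p in q],np.float32)*1000;r=cv2.minAreaRect(P);print(cv2.boundingRect(q),np.round(r[0],1),np.round(r[1]),round(r[2],1)); to(r[0][0]/1e3,r[0][1]/1e3,.058,47.35)
E
```

```text
time_s: 18.6
ee_pos: [0.573, 0.33, 0.392]
eef_rot: [-3.137, 0.005, 1.267]
force: [-0.5, 0.2, 0.0]
grip_width: 0.0943
grip_force: 0.0
time_s: 19.2
ee_pos: [0.5704, 0.3332, 0.3968]
eef_rot: [-3.141, 0.001, 0.83]
force: [-0.4, 0.4, 0.5]
grip_width: 0.0939
grip_force: 0.0
[0.57039999 0.33317305 0.39705205]
(207, 284, 60, 56) [452.7 273.2] [67. 55.] 40.7
row [-12.36  -4.63  15.87] [-0.     0.001  0.003] n 5.0
(262, 143, 50, 96) [571.1 331.1] [86. 42.] 47.6
row [-0.1   0.2  15.87] [-0.     0.001  0.003] n 4.0
```

View pics/w8.png

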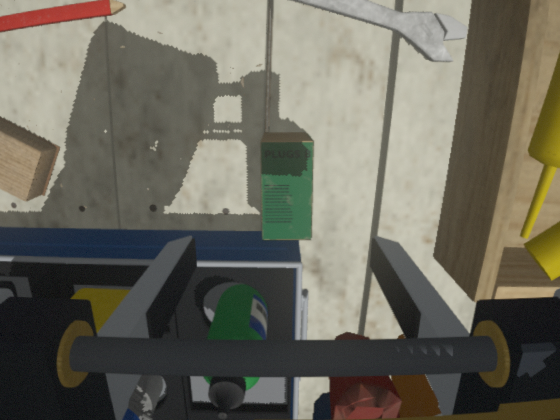

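The carton top spans (262–312, 143–239), centred between the fingers.

```bash
python3 -m jog '[[-0.1,0.2,2,0,0,0],[-0.1,0.2,6,0,0,0],[-0.1,0.2,10,0,0,0],[-0.1,0.2,13,0,0,0],[-0.1,0.2,15.8,0,0,0],[-0.1,0.2,15.8,0,0,0],[-0.1,0.2,15.8,0,0,0]]'
python3 -m jog '[[0,0,0,0,0,0],[0,0,0,0,0,0],[0,0,0,0,0,0],[0,0,0,0,0,0],[0,0,0,0,0,0],[0,0,0,0,0,0],[0,0,0,0,0,0],[0,0,0,0,0,0]]' 0 25
python3 -c "
from h import *
o=ctrl.get_obs()['ee_pos'];print(o[2]-.1804);to(.3956,.212,.30,137.35)"
```

```text
time_s: 19.95
ee_pos: [0.5714, 0.3311, 0.2402]
eef_rot: [3.142, -0.0, 0.828]
force: [0.3, 1.5, 1.2]
grip_width: 0.0942
grip_force: 0.0
time_s: 20.75
ee_pos: [0.5712, 0.331, 0.2395]
eef_rot: [-3.142, 0.0, 0.827]
force: [-0.7, 0.3, 0.9]
grip_width: 0.0451
grip_force: 25.0
0.05912646541889596
row [-20.65  -4.86 -24.09] [-0.    0.   -1.57] n 11.0
```

```bash
python3 -m jog '[[0,0,-3,0,0,0],[0,0,-7,0,0,-0.1],[0,0,-12,0,0,-0.24],[0,0,-17,0,0,-0.38],[0,0,-22,0,0,-0.52],[0,0,-24,0,0,-0.66],[-3,-0.7,-24,0,0,-0.8],[-6,-1.4,-24,0,0,-0.94]]'
python3 -m jog '[[0,0,0,0,0,-0.14],[0,0,0,0,0,-0.28],[0,0,0,0,0,-0.42],[0,0,0,0,0,-0.56],[0,0,0,0,0,-0.63],[0,0,0,0,0,-0.63],[0,0,0,0,0,-0.63]]'
python3 -c "
from h import *
to(.3956,.212,.30,137.35)"
```

```text
time_s: 21.55
ee_pos: [0.5196, 0.296, 0.4793]
eef_rot: [3.141, -0.0, 1.773]
force: [-0.3, -0.4, -1.2]
grip_width: 0.045
grip_force: 25.0
time_s: 22.25
ee_pos: [0.5202, 0.2964, 0.4794]
eef_rot: [-3.141, -0.0, 2.394]
force: [0.1, 0.0, -0.5]
grip_width: 0.0448
grip_force: 25.0
row [  3.41 -14.66  -0.09] [-0.    -0.    -0.003] n 4.0
```

```bash
python3 -m jog '[[0.9,-3.7,0,0,0,0],[1.7,-7.3,0,0,0,0],[2.6,-11,0,0,0,0],[3.4,-14.7,0,0,0,0],[3.4,-14.7,0,0,0,0],[3.4,-14.7,0,0,0,0]]'
python3 -c "
from h import *
print(ctrl.get_obs()['qpos'].round(2));to(.3956,.212,.0591+.068,137.35);snap('wrist','w9.png')
c=snap('scene','s9.png')"
```

```text
time_s: 22.85
ee_pos: [0.3954, 0.2112, 0.4802]
eef_rot: [3.14, 0.001, 2.395]
force: [-0.6, 0.6, -0.5]
grip_width: 0.045
grip_force: 25.0
[ 0.41  0.02  1.67  0.    1.45 -0.42]
row [ 0.05  0.05 17.27] [ 0.001  0.001 -0.002] n 4.0
```

View pics/w9.png

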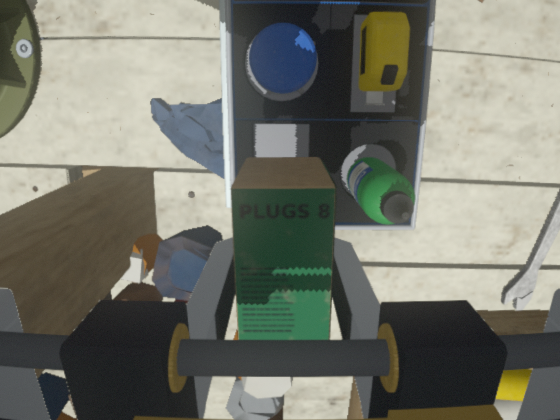

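View pics/s9.png

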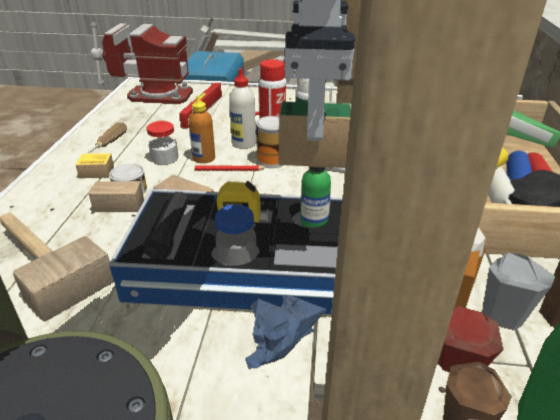

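The wrist view shows the carton squared above its bay, whose light floor shows at (275,140). The post's edge at (155,170) is clear of the gripper.

```bash
python3 -m jog '[[0.05,0.05,4,0,0,0],[0.05,0.05,8,0,0,0],[0.05,0.05,12,0,0,0],[0.05,0.05,14.5,0,0,0],[0.05,0.05,15.5,0,0,0],[0.05,0.05,15.5,0,0,0],[0.05,0.05,15.5,0,0,0]]'
python3 -m jog '[[0,0,0.7,0,0,0],[0,0,1.2,0,0,0],[0,0,1.5,0,0,0],[0,0,1.7,0,0,0],[0,0,1.75,0,0,0],[0,0,1.75,0,0,0]]'
```

```text
time_s: 23.65
ee_pos: [0.3961, 0.2124, 0.3255]
eef_rot: [3.14, 0.001, 2.397]
force: [0.7, 0.0, 0.3]
grip_width: 0.0448
grip_force: 25.0
time_s: 24.25
ee_pos: [0.3956, 0.2122, 0.3079]
eef_rot: [3.141, 0.0, 2.397]
force: [-5.4, -0.7, 11.4]
grip_width: 0.0448
grip_force: 25.0
```

```bash
python3 -m jog '[[0,0,-0.05,0,0,0],[0,0,-0.05,0,0,0],[0,0,-0.05,0,0,0],[0,0,-0.05,0,0,0],[0,0,-4,0,0,0],[0,0,-8,0,0,0],[0,0,-12,0,0,0],[0,0,-16,0,0,0]]' 70
python3 -m jog '[[3,4,-4,0,0,0],[6,8,-6,0,0,0],[9,12,-6,0,0,0],[12,16,-6,0,0,0],[15,20,-6,0,0,0],[15,20,-6,0,0,0],[15,20,-6,0,0,0]]'
python3 - <<'E'
from h import *
a=ctrl.camera('top')['img'][110:370,170:400]; b=ctrl.camera('scene')['img'][150:320,110:360]
cv2.imwrite('pics/end.png',np.hstack([cv2.resize(a,(400,452)),cv2.resize(b,(400,452))]))
E
```

```text
time_s: 25.05
ee_pos: [0.3953, 0.2119, 0.4687]
eef_rot: [-3.142, 0.0, 2.397]
force: [0.7, -0.1, -0.4]
grip_width: 0.0657
grip_force: 0.0
time_s: 25.75
ee_pos: [0.4208, 0.4629, 0.5253]
eef_rot: [-3.139, -0.0, 2.399]
force: [0.2, -0.4, -0.6]
grip_width: 0.0662
grip_force: 0.0
```

View pics/end.png

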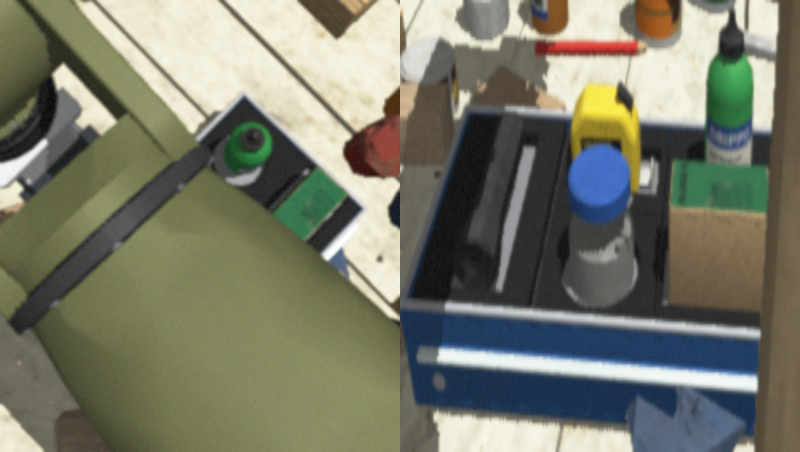

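The final views show the bottle, jar, tape and carton all upright in their cut-outs, with the gripper well away from them.

```bash
python3 -c "
from station import ctrl
print(ctrl.hand_in())"
```

```text
the job is handed in; nothing more can be done
None
```

The oil bottle, jar of nails, tape measure and green carton are each upright and released in their own cut-out, and I handed the job in at about 26 s; the hand-in returned no verdict.

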